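Uncover the small pot with the lid lifter

TASK

The small tall pot on the hob is hot: take the lid lifter from its wooden rest, hook its lid by the loop and lift it off without touching the lid with the hand, carry it close to level, and set it down gently so that it lies flat and wholly on the cork trivet. Then unhook the lifter and hang it back in the notches of its rest. Leave the pot where it stands and do not disturb the wide pot and its lid or the other things around.

Things in the scene. Friction and masses are not known exactly. Their poses are not given: they have to be found in the camera images.
- lifter_grip (a point): Centre of the lid lifter's grip: dark wooden bar 124 mm long (this point's y), 18 mm thick (x), 22 mm high (z). From its middle hangs a steel shank, 7 mm round, that jogs 22 mm to -x and ends in a hook (lifter_hook) pointing to +x. At the start it lies level in the rest's notches, hook hanging, hook to the rest's +x.
- lifter_hook (a point): Inside of the hook at its lowest, where a loop settles: 109.5 mm straight below the grip's centre, same axes. 7 mm round bar in the x-z plane; from this point the shank's centre line is at x = -22 mm, the tip ends at x = +26 mm with its top 13 mm higher than this point; the hook's underside is 7 mm below this point.
- lifter: The whole lid lifter, 0.16 kg; origin and axes as lifter_grip. It keeps upright when the bar is gripped at its middle from above.
- rest: Fixed wooden lifter rest: foot 90 x 150 x 10 mm (x, y, z), with two posts 10 mm thick at y = +-46 mm (82 mm free between them), each with a notch on top, 24 mm wide along x at the bottom and flaring upward; notch floor at z = 135 mm, notch walls reach up to z = 155 mm. Origin under the foot's centre.
- rest_seat (a point): Where the grip's centre lies when the lifter hangs in the rest: 146 mm above the worktop, midway between the posts; the bar lies along this point's y axis; at the start the hook points to its +x (at the end either way round will do).
- lid: Lid of the small pot: steel disc 144 mm wide, 4 mm thick, raised middle; under it a plug 120 mm wide, 8 mm high, sits in the pot's mouth with 6 mm play all round. Origin at the centre of the plug's underside, z up. On top a dark steel loop of 8 mm bar in the lid's y-z plane. 0.22 to 0.34 kg, mass centre on the axis at about z = 13 mm. Hot: not to be touched by the robot.
- lid_loop (a point): Underside of the loop's peak on the small pot's lid, 58 mm above the lid's origin, on its axis; lid's axes. The loop is a peaked arch along y, inside 60 mm wide and 42 mm high (from the lid's top, 16 mm above its origin), sloping some 22 degrees down from the peak. A hook goes under it along x, from either side. The loop's top is 66 mm above the lid's origin.
- pot: The small tall steel pot: 140 mm outside diameter, 85 mm high, wall 4 mm, 1.2 kg, loose on the black glass hob (6 mm high); origin under the centre of its bottom. Two small side ears 24 mm out along its x. It stands left or right on the hob.
- trivet: Fixed cork trivet, a round disc 184 mm in diameter, 12 mm thick; origin under its centre.
- trivet_top (a point): Centre of the trivet's upper face; the lid's origin comes to lie here.
- wide_pot: Bystander: wide low steel pot, 180 mm in diameter, 60 mm high, on the other side of the hob; origin under its bottom's centre.
- wide_lid: Bystander: lid of the wide pot, 184 mm in diameter, with the same kind of loop (top 66 mm above its origin, some 124 mm above the worktop); origin at the centre of its plug's underside.
- ramekin: Bystander: white ceramic ramekin, 80 mm in diameter, 45 mm high; origin under its centre.
- dessert_glass: Bystander: stemmed dessert glass, 92 mm in diameter, 85 mm high; origin under its centre.
- salt_jar: Bystander: glass salt jar with a steel cap, 64 mm in diameter, 85 mm high; origin under its centre.
- oil_bottle: Bystander: green glass bottle, 60 mm in diameter, 190 mm high; origin under its centre.
- spoon: Bystander: wooden-handled spoon lying crosswise beyond the hob; origin at its underside.

How it is judged:
On the way, in this order (a step that is already met when the one before it is completed fails the run):
1. the lid hangs on the lifter, clear above the pot and close to level, and the robot does not touch it (height (world z) of lid above 0.105 m and contact force between lid and lifter above 0.5 N and contact force between lid and pot below 0.05 N and angle between lid's own z axis and vertical below 0.3 rad), for 0.3 s.
2. the lid lies flat and wholly on the trivet, unhooked from the lifter (horizontal distance between lid and trivet_top below 0.021 m and z of lid in the frame of trivet_top below 0.004 m and angle between lid's own z axis and vertical below 0.06 rad and contact force between lid and lifter below 0.05 N and linear speed of lid below 0.03 m/s), for 0.2 s.
At the end, for the whole second after the job is handed in: Lid at rest, flat (3 deg) and wholly on the trivet (centres within 21 mm); lifter hanging still in both notches of its rest (grip within 18 mm of rest_seat, upright within 7 deg, bar along the notches within 11 deg); small pot upright, within 30 mm of its start (horizontal distance between lid and trivet_top below 0.021 m and z of lid in the frame of trivet_top below 0.004 m and angle between lid's own z axis and vertical below 0.06 rad and linear speed of lid below 0.02 m/s and distance between lifter_grip and rest_seat below 0.018 m and angle between the y axis of lifter_grip and the y axis of rest_seat, either way round below 0.2 rad and angle between lifter_grip's own z axis and vertical below 0.12 rad and linear speed of lifter below 0.03 m/s and contact force between lifter and rest above 0.3 N and distance of pot from where it was at the start of the episode below 0.03 m and angle between pot's own z axis and vertical below 0.05 rad); the robot touches nothing.
It fails at once if the robot's hand or arm touches the hot lid (contact force between any of the fingers, the arm and lid above 0.3 N).
It fails at once if the lid tips more than 25 degrees (angle between lid's own z axis and vertical above 0.436 rad).
It fails at once if the lid is dropped on the trivet (moves faster than 0.4 m/s within 30 mm above it) (horizontal distance between lid and trivet_top below 0.12 m and z of lid in the frame of trivet_top below 0.03 m and linear speed of lid above 0.4 m/s).
It fails at once if the wide pot or its lid is shifted by more than 20 mm (distance of any of wide_pot, wide_lid from where it was at the start of the episode above 0.02 m).
It fails at once if another bystander is shifted by more than 30 mm (distance of any of ramekin, dessert_glass, salt_jar, oil_bottle, spoon from where it was at the start of the episode above 0.03 m).
It also fails if it takes over 72 s, if anything falls off the work surface, if the arm or the gripper's body presses on something with over 40 N, if the wrist force passes 120 N, or if a joint passes its speed limit or range.

ROBOT

A 6-joint arm with a two-finger parallel gripper is mounted at the origin on the work surface. World frame = base frame: x ahead of the robot, y to its left, z up, the work surface at z = 0. Lengths are in m, angles in rad, forces in N, time in s.
With the tool pointing down it reaches from about 0.425 to 0.95 m from the base axis. Payload 3.5 kg.
Tool frame: the origin (TCP) lies midway between the tips of the shut fingers; the grasp point (between the pads) lies 19 mm behind it; z points along the fingers, y is the line along which they close (so a half turn about z gives the same grasp; the last joint's range is limited). The gripper opens to 85 mm and grips with 20 to 120 N. Pads are 22 mm wide; open, the fingers measure 114 mm over their backs; the gripper's body (76 mm by 85 mm) begins 54 mm behind the grasp point. The pads swing forward as they close: fully open they stand 13 mm farther back than shut.
Start: joints at [-1.444, 0.286, 1.577, -0, 1.279, -0.15], TCP at [0.184, -0.649, 0.231] pointing down, gripper open.
Joint ranges: [-2.77, 2.77], [-0.9, 2.22], [0.21, 2.48], [-1.53, 4.67], [0.24, 2.81], [-2.84, 2.84]. Speed limits (rad/s): [2.79, 2.79, 3.14, 3.14, 3.14, 3.14].

INTERFACE

Orientations are given as a unit quaternion [x, y, z, w].
In Python, from station import manip gives the robot as it stands.
- The arm moves only by the shell command python3 -m creep 'ROWS' [FORCE]. ROWS is JSON, a list of rows, each an object of numbers: "tx", "ty", "tz": the shift along the tool's x, y, z in m; "ax", "ay", "az": the turn, a rotation vector about the tool's x, y, z in rad; "fingers": the finger opening in m, from 0 to 0.0854. In form: [{"tx": .., "ty": .., "tz": .., "ax": .., "ay": .., "az": .., "fingers": ..}, ...]. A call has 1 to 10 rows; each row is the pose to reach, as a shift and turn from the pose commanded when the call began, along the tool's axes at that moment; what a row does not reach only later rows make up. A row lasts 1/10 s, in which the tool goes at most 50 mm and 8.59 degrees, less where a joint would pass 70% of its speed; a pose out of reach is approached as far as the arm can. A call with a gripper value outside its range is refused whole. The fingers move at their own pace and stop on an object; FORCE is the grip in N (left out, the last holds). Time passes only in rows, so rows that repeat a pose let the fingers close. It gives the time, the measured TCP pose, the force, the opening and the grip force at its end, in the units of the state.
- manip.read_state(): the state, without advancing time (a new reading comes with each control period).
- manip.snapshot(name): name is "side" or "top"; returns (picture, depth): 420x560x3 uint8, blue, green, red; 420x560 float32, m along the optical axis (not along the pixel's ray), 0 where there is no reading.
- manip.camera_params(name): a dict with "camera_matrix" (3x3 intrinsics, pixels), "R" (3x3) and "t" (3): a world point X has camera coordinates R X + t. Camera axes: x right, y down, z forward; pixel columns grow to the right and rows downward; lengths in m; the calibration is good to about 2 mm. A picture is of the moment at which its call begins. camera_params takes no time and is no camera call.
- manip.hand_in(): hands the job in; it is judged then, once.
Trained networks look in the newest picture that a camera, given by its name, has taken for a name from the list of things; names that differ only in an ending like _2 or _b are one class to them, and where a whole thing is asked for, a point or a joint stands for the part that bears it (a point fixed in the world has none). Each returns a list of dicts, best first, with "p" (0 to 1); they miss things now and then, are a little off and sometimes report something else, mostly with a low value. They report only what shows in the picture. A call takes as long as a camera call.
- manip.look_for(camera, thing): "rect" ([left, top, width, height] as shares, 0 to 1, of the picture: columns of its width, rows of its height, round what is visible of it).
- manip.cut_out(camera, thing): "region" (420x560 bool, what is visible of it) and "rect" ([left, top, width, height] as shares, 0 to 1, of the picture: columns of its width, rows of its height, round what is visible of it).
The state is a dict: "t": time; "q": joint angles; "dq": joint speeds; "effort": joint torques, N m; "eef_pos": TCP position; "orientation": TCP orientation; "force": force on the tool from outside, world axes, zero at the start; "wrist_torque": the same for the moment, N m; "finger_gap": opening from 0.0 (shut) to 1.0 (fully open); "finger_force": force on a finger pad.
Only numpy, scipy, OpenCV 4.12 (cv2) and the standard library are available. Lean on these libraries where they do the work, as an engineer would, in place of code of your own. Each camera call takes 0.05 s, during which the arm holds its last target. There are 200 camera calls.

## Working session

There is one attempt and no reset: what is moved stays moved. The work goes in short steps, Python scripts to look and compute and a shell command to move; the robot and the scene stay as the last step left them, time stands still between calls to the robot, and variables do not carry over. Pictures are saved under pics/ and viewed, at most 10 in all, crops included, and the job is handed in when it is done.

```bash
mkdir -p pics; cat > h.py <<'E'
import numpy as np, cv2, json
from station import manip
from scipy.spatial.transform import Rotation as Ro
def cloud(cam,depth):
    p=manip.camera_params(cam);K=np.array(p["camera_matrix"]);R=np.array(p["R"]);t=np.array(p["t"])
    v,u=np.mgrid[:420,:560]
    c=np.stack([(u-K[0,2])/K[0,0]*depth,(v-K[1,2])/K[1,1]*depth,depth],-1)
    return (c-t)@R
def tool(d):
    s=manip.read_state();return Ro.from_quat(s["orientation"]).inv().apply(d)
E
python3 - <<'E'
from h import *
s=manip.read_state();print({k:np.round(v,3) for k,v in s.items()})
for c in("side","top"):
    im,d=manip.snapshot(c);cv2.imwrite(f"pics/{c}0.png",im);P=cloud(c,d)
    print(c,"campos",-np.array(manip.camera_params(c)["R"]).T@manip.camera_params(c)["t"])
    np.save(c+"0.npy",P)
    for n in["lifter","rest","lid","pot","trivet","wide_pot","wide_lid","ramekin","dessert_glass","salt_jar","oil_bottle","spoon"]:
        for r in manip.cut_out(c,n)[:1]:
            m=r["region"]&(d>0);Q=P[m]
            if len(Q)<5: continue
            b=np.array(r["rect"])*[560,420,560,420]
            print(n,round(r["p"],2),b.round(),"lo",np.percentile(Q,2,0).round(3),"hi",np.percentile(Q,98,0).round(3))
E
```

```text
{'t': np.float64(0.0), 'q': array([-1.444,  0.287,  1.578,  0.   ,  1.279, -0.15 ]), 'dq': array([ 0.001, -0.001, -0.   ,  0.002,  0.001,  0.001]), 'effort': array([ 0.0000e+00, -4.0598e+01, -2.9263e+01, -0.0000e+00,  6.0000e-03,
       -0.0000e+00]), 'eef_pos': array([ 0.184, -0.649,  0.23 ]), 'orientation': array([ 0.99 ,  0.138,  0.   , -0.001]), 'force': array([-0.237, -0.209,  0.438]), 'wrist_torque': array([-0.003,  0.004,  0.011]), 'finger_force': np.float64(0.0), 'finger_gap': np.float64(1.001)}
side campos [ 0.4219761  -0.61474879  0.89812956]
lifter 0.78 [236. 101.  21.  51.] lo [ 0.504  0.289 -0.001] hi [0.568 0.546 0.159]
rest 0.87 [227. 110.  41.  65.] lo [0.477 0.271 0.   ] hi [0.593 0.394 0.148]
lid 0.67 [275. 244.  65.  55.] lo [ 0.52  -0.198  0.092] hi [ 0.647 -0.07   0.14 ]
pot 0.79 [264. 261.  83.  57.] lo [ 0.497 -0.203  0.007] hi [ 0.672 -0.083  0.085]
trivet 0.75 [237. 348.  93.  72.] lo [ 0.403 -0.4    0.007] hi [ 0.57  -0.265  0.014]
wide_pot 0.67 [248. 195.  74.  44.] lo [0.49  0.015 0.013] hi [0.652 0.096 0.061]
wide_lid 0.69 [244. 177.  74.  50.] lo [0.496 
[... 737 characters left out ...]
-0.068  0.141]
pot 0.62 [321. 151.  46.  78.] lo [ 0.493 -0.181  0.024] hi [ 0.676 -0.08   0.08 ]
trivet 0.66 [391. 197.  68.  72.] lo [ 0.404 -0.428  0.005] hi [ 0.568 -0.263  0.018]
wide_pot 0.57 [390. 197.  70.  67.] lo [ 0.405 -0.428  0.005] hi [ 0.568 -0.262  0.018]
wide_lid 0.96 [213. 162.  74.  69.] lo [0.494 0.024 0.066] hi [0.657 0.189 0.106]
dessert_glass 0.83 [157. 128.  38.  39.] lo [0.65  0.251 0.005] hi [0.729 0.331 0.09 ]
salt_jar 0.82 [408. 138.  29.  28.] lo [ 0.664 -0.352  0.016] hi [ 0.717 -0.298  0.089]
oil_bottle 0.77 [375. 282.  34.  28.] lo [ 0.304 -0.276  0.009] hi [ 0.359 -0.222  0.193]
spoon 0.61 [226. 117.  77.  18.] lo [ 0.737 -0.017 -0.002] hi [0.778 0.172 0.023]
```

```bash
python3 - <<'E'
from h import *
a=cv2.imread("pics/top0.png");b=cv2.imread("pics/side0.png")
x=cv2.resize(a[110:320,90:480],(780,420));cv2.imwrite("pics/topc.png",x)
y=cv2.hconcat([cv2.resize(b[90:190,200:300],(400,400),interpolation=2),cv2.resize(b[230:330,260:360],(400,400),interpolation=2)]);cv2.imwrite("pics/sidec.png",y)
def fit(Q,n):
    r=cv2.minAreaRect(Q[:,:2].astype(np.float32)*1000);print(n,len(Q),np.round(r[0],1),np.round(r[1],1),round(r[2],1),"med",np.median(Q,0).round(4))
    c=Q[:,:2]-Q[:,:2].mean(0);u,s,v=np.linalg.svd(c,full_matrices=False);print("  pca ang",np.degrees(np.arctan2(v[0,1],v[0,0])).round(1), "mean",Q.mean(0).round(4))
def circ(Q,n):
    c,r=cv2.minEnclosingCircle(Q[:,:2].astype(np.float32)*1000);print(n,len(Q),np.round(c,1),round(r,1))
for c in("top","side"):
    P=np.load(c+"0.npy").reshape(-1,3);x,y,z=P.T
    B=lambda x0,x1,y0,y1,z0,z1:P[(x>x0)&(x<x1)&(y>y0)&(y<y1)&(z>z0)&(z<z1)]
    fit(B(.45,.62,.25,.45,.145,.18),c+" bar+posts")
    fit(B(.45,.62,.25,.45,.157-.002,.18),c+" bar")
    fit(B(.45,.62,.25,.45,.002,.02),c+" foot")
    L=B(.5,.67,-.22,-.05,.118,.17);fit(L,c+" loop");print(np.percentile(L[:,2],[50,90,99]))
    circ(B(.5,.67,-.23,-.03,.093,.115),c+" lid rim")
    circ(B(.38,.6,-.45,-.24,.006,.017),c+" trivet")
    W=B(.48,.68,0,.2,.09,.17);fit(W,c+" wloop")
E
```

```text
top bar+posts 515 [535.3 346.5] [123.8  49.9] 62.6 med [0.535  0.3447 0.1564]
  pca ang -117.4 mean [0.5348 0.3456 0.1561]
top bar 350 [535.1 346.8] [123.3  48.8] 62.5 med [0.5358 0.3467 0.1576]
  pca ang -117.9 mean [0.536  0.347  0.1579]
top foot 2082 [535.  349.8] [199.6 169.6] 90.0 med [0.5331 0.3404 0.0079]
  pca ang -95.8 mean [0.5333 0.3424 0.0079]
top loop 105 [ 583.8 -131.5] [73.4  8.5] 60.4 med [ 0.5852 -0.1301  0.1408]
  pca ang -119.6 mean [ 0.5842 -0.1306  0.1388]
[0.14079032 0.14716638 0.15158988]
top lid rim 2375 [ 583.8 -131.9] 71.8
top trivet 3865 [ 492.8 -341.6] 143.4
top wloop 107 [575.7 105.5] [ 8.  74.2] 9.2 med [0.5755 0.1038 0.1147]
  pca ang -80.5 mean [0.5757 0.104  0.113 ]
side bar+posts 294 [534.9 344.3] [127.4  49.1] 62.3 med [0.5351 0.3378 0.1548]
  pca ang -117.8 mean [0.5344 0.3406 0.1538]
side bar 142 [532.3 348.5] [121.7  42.1] 54.6 med [0.5359 0.3418 0.1565]
  pca ang -117.7 mean [0.5364 0.3446 0.1566]
side foot 758 [534.8 350. ] [166.1 199.3] 0.2 med [0.5434 0.3173 0.0087]
  pca ang -134.8 mean [0.5369 0.3249 0.0086]
side loop 115 [ 583.2 -135.4] [70.5  7.9] 59.4 med [ 0.5781 -0.1446  0.14  ]
  pca ang -120.5 mean [ 0.5793 -0.1423  0.1376]
[0.14000402 0.14583842 0.14869787]
side lid rim 2593 [ 584.4 -133.8] 72.3
side trivet 5670 [ 496.6 -307.9] 117.7
side wloop 88 [575.8 103.5] [ 8.3 76.1] 9.8 med [0.5776 0.0919 0.1124]
  pca ang -79.1 mean [0.5769 0.0958 0.1096]
```

View pics/topc.png

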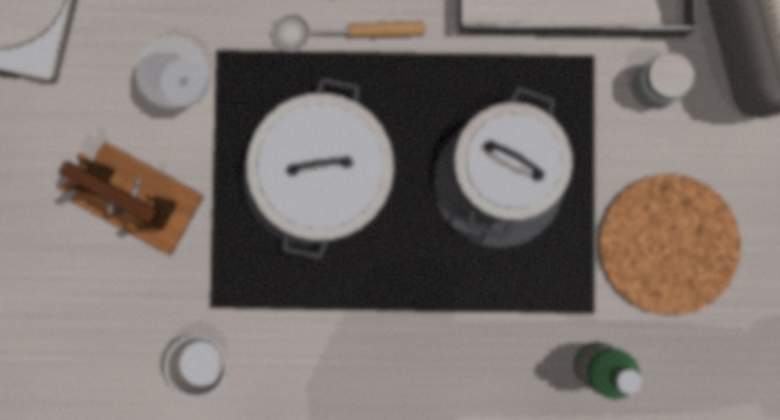

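View pics/sidec.png

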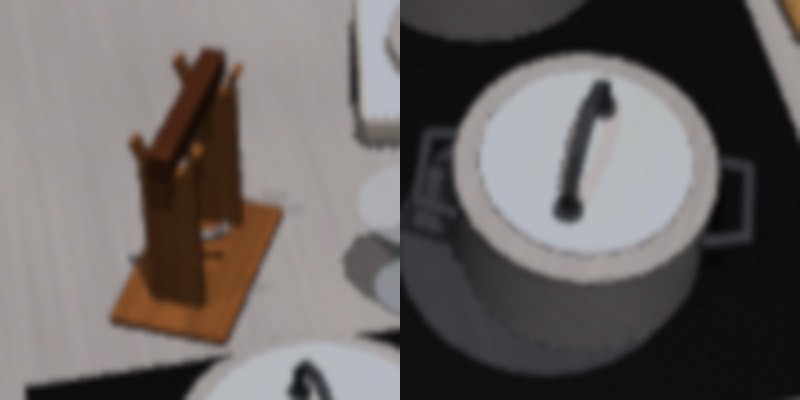

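```bash
python3 - <<'E'
from h import *
u=np.array([.463,.886]);w=np.array([.886,-.463])
for c in("top","side"):
    P=np.load(c+"0.npy").reshape(-1,3);D=P[:,:2]-[.535,.346]
    a=D@u;b=D@w
    m=(abs(a)<35)&(abs(a)<.036)&(abs(b)<.1)&(P[:,2]>.016)&(P[:,2]<.13)
    Q=np.c_[a,b,P[:,2]][m];print(c,"along,perp,z\n",(Q[np.argsort(Q[:,2])]*1000).round()[:60].tolist())
    n=(P[:,2]>.15)&(abs(a)<.08)&(abs(b)<.05);print("z hi b",np.c_[a,b][n&(P[:,2]>.155)].mean(0).round(4))
d=np.array([.56,-.15,.33])-manip.read_state()["eef_pos"];print("tool d",tool(d).round(3))
E
```

```text
top along,perp,z
 [[-22.0, -40.0, 16.0], [23.0, -43.0, 16.0], [-19.0, 30.0, 16.0], [-11.0, 22.0, 16.0], [-35.0, -30.0, 16.0], [19.0, -35.0, 16.0], [-24.0, -42.0, 16.0], [16.0, 28.0, 17.0], [-7.0, -39.0, 17.0], [-4.0, -44.0, 17.0], [28.0, 19.0, 17.0], [-33.0, 22.0, 17.0], [-7.0, 41.0, 17.0], [-6.0, 2.0, 19.0], [28.0, 36.0, 19.0], [17.0, -41.0, 19.0], [-12.0, 2.0, 19.0], [-0.0, 3.0, 34.0], [4.0, 7.0, 35.0], [1.0, 8.0, 37.0], [3.0, 10.0, 37.0], [2.0, 5.0, 37.0], [5.0, 9.0, 38.0], [-2.0, 7.0, 38.0], [1.0, 14.0, 39.0], [-0.0, 6.0, 40.0], [-0.0, 12.0, 40.0], [4.0, 15.0, 40.0], [-2.0, 9.0, 41.0], [-2.0, 15.0, 42.0], [2.0, 13.0, 43.0], [-0.0, 3.0, 43.0], [-1.0, 23.0, 44.0], [-0.0, 25.0, 47.0], [-1.0, 20.0, 48.0], [-2.0, 18.0, 48.0], [0.0, 16.0, 48.0], [2.0, 21.0, 49.0], [0.0, 22.0, 50.0], [1.0, 24.0, 51.0], [3.0, 23.0, 51.0], [-1.0, -20.0, 52.0], [0.0, 19.0, 53.0], [-1.0, -18.0, 54.0], [1.0, -19.0, 56.0], [-2.0, -23.0, 59.0], [-1.0, -21.0, 62.0], [-1.0, -24.0, 63.0], [1.0, -19.0, 67.0], [-1.0, -24.0, 73.0], [-2.0, -21.0, 74.0], [-1.0, -22.0, 78.0], [-1.0, -25.0, 80.0], [-0.0, -19.0, 80.0], [-2.0, -22.0, 88.0], [-1.0, -20.0, 92.0], [-2.0, -22.0, 98.0], [-1.0, -23.0, 102.0], [1.0, -24.0, 103.0], [-1.0, -18.0, 103.0]]
z hi b [0.0013 0.0004]
side along,perp,z
 [[1.0, 8.0, 34.0], [1.0, 5.0, 37.0], [-2.0, 12.0, 38.0], [1.0, 8.0, 38.0], [1.0, 12.0, 39.0], [-3.0, 16.0, 39.0], [-0.0, 18.0, 41.0], [-1.0, 15.0, 42.0], [-5.0, 20.0, 42.0], [6.0, 26.0, 42.0], [1.0, 18.0, 44.0], [-3.0, 25.0, 45.0], [-3.0, 22.0, 45.0], [0.0, 21.0, 46.0], [0.0, 24.0, 46.0], [4.0, 23.0, 46.0], [3.0, 3.0, 117.0], [-2.0, 2.0, 117.0], [5.0, 3.0, 119.0], [0.0, 7.0, 127.0]]
z hi b [-0.0006  0.0018]
tool d [ 0.498 -0.378 -0.099]
```

```bash
python3 -m creep '[{"tz":-0.05},{"tz":-0.1},{"tx":0.07,"ty":-0.05,"tz":-0.1,"az":-0.1},{"tx":0.15,"ty":-0.11,"tz":-0.1,"az":-0.2},{"tx":0.22,"ty":-0.17,"tz":-0.1,"az":-0.3},{"tx":0.3,"ty":-0.22,"tz":-0.1,"az":-0.4},{"tx":0.38,"ty":-0.28,"tz":-0.1,"az":-0.5},{"tx":0.44,"ty":-0.33,"tz":-0.1,"az":-0.6},{"tx":0.5,"ty":-0.38,"tz":-0.1,"az":-0.7},{"tx":0.5,"ty":-0.38,"tz":-0.1,"az":-0.812}]' 60
python3 - <<'E'
from h import *
print("tool d",tool(np.array([.535,.346,.25])-manip.read_state()["eef_pos"]).round(3))
E
```

```text
tool d [ 0.609 -0.862 -0.019]invalid input
```

```bash
python3 -m creep '[{"tx":0,"ty":0,"tz":-0.05,"ax":0,"ay":0,"az":0,"fingers":0.085},{"tx":0,"ty":0,"tz":-0.1,"ax":0,"ay":0,"az":0,"fingers":0.06},{"tx":0.07,"ty":-0.05,"tz":-0.1,"ax":0,"ay":0,"az":-0.1,"fingers":0.06},{"tx":0.15,"ty":-0.11,"tz":-0.1,"ax":0,"ay":0,"az":-0.2,"fingers":0.06},{"tx":0.22,"ty":-0.17,"tz":-0.1,"ax":0,"ay":0,"az":-0.3,"fingers":0.06},{"tx":0.3,"ty":-0.22,"tz":-0.1,"ax":0,"ay":0,"az":-0.4,"fingers":0.06},{"tx":0.38,"ty":-0.28,"tz":-0.1,"ax":0,"ay":0,"az":-0.5,"fingers":0.06},{"tx":0.44,"ty":-0.33,"tz":-0.1,"ax":0,"ay":0,"az":-0.6,"fingers":0.06},{"tx":0.5,"ty":-0.38,"tz":-0.1,"ax":0,"ay":0,"az":-0.7,"fingers":0.06},{"tx":0.5,"ty":-0.38,"tz":-0.1,"ax":0,"ay":0,"az":-0.812,"fingers":0.06}]' 60
python3 - <<'E'
from h import *
print("tool d",tool(np.array([.535,.346,.25])-manip.read_state()["eef_pos"]).round(3))
E
```

```text
t: 2.3
eef_pos: [0.4272, -0.329, 0.3316]
orientation: [0.854, 0.52, 0.0, 0.0]
force: [0.2, -0.3, 0.3]
finger_gap: 0.701
finger_force: 0.0
tool d [ 0.649 -0.215  0.081]
```

```bash
python3 -m creep '[{"tx":0.05,"ty":-0.02,"tz":0,"ax":0,"ay":0,"az":0,"fingers":0.06},{"tx":0.1,"ty":-0.035,"tz":0,"ax":0,"ay":0,"az":0,"fingers":0.06},{"tx":0.14,"ty":-0.05,"tz":0,"ax":0,"ay":0,"az":0,"fingers":0.06},{"tx":0.19,"ty":-0.065,"tz":0,"ax":0,"ay":0,"az":0,"fingers":0.06},{"tx":0.23,"ty":-0.08,"tz":0,"ax":0,"ay":0,"az":0,"fingers":0.06},{"tx":0.28,"ty":-0.09,"tz":0,"ax":0,"ay":0,"az":0,"fingers":0.06},{"tx":0.32,"ty":-0.11,"tz":0,"ax":0,"ay":0,"az":0,"fingers":0.06},{"tx":0.36,"ty":-0.12,"tz":0,"ax":0,"ay":0,"az":0,"fingers":0.06},{"tx":0.4,"ty":-0.13,"tz":0,"ax":0,"ay":0,"az":0,"fingers":0.06},{"tx":0.4,"ty":-0.13,"tz":0,"ax":0,"ay":0,"az":0,"fingers":0.06}]'
python3 - <<'E'
from h import *
print("tool d",tool(np.array([.535,.346,.25])-manip.read_state()["eef_pos"]).round(3), Ro.from_quat(manip.read_state()["orientation"]).as_matrix()[:,0])
E
```

```text
t: 3.3
eef_pos: [0.4967, 0.0879, 0.3315]
orientation: [0.854, 0.52, 0.001, -0.001]
force: [0.6, 0.1, -0.2]
finger_gap: 0.701
finger_force: 0.0
tool d [ 0.247 -0.084  0.082] [0.4582852  0.88880384 0.00155023]
```

```bash
python3 -m creep '[{"tx":0.04,"ty":-0.014,"tz":0.01,"ax":0,"ay":0,"az":0,"fingers":0.06},{"tx":0.08,"ty":-0.028,"tz":0.02,"ax":0,"ay":0,"az":0,"fingers":0.06},{"tx":0.12,"ty":-0.042,"tz":0.03,"ax":0,"ay":0,"az":0,"fingers":0.06},{"tx":0.16,"ty":-0.056,"tz":0.04,"ax":0,"ay":0,"az":0,"fingers":0.06},{"tx":0.2,"ty":-0.07,"tz":0.05,"ax":0,"ay":0,"az":0,"fingers":0.06},{"tx":0.23,"ty":-0.08,"tz":0.06,"ax":0,"ay":0,"az":0,"fingers":0.06},{"tx":0.247,"ty":-0.084,"tz":0.07,"ax":0,"ay":0,"az":0,"fingers":0.06},{"tx":0.247,"ty":-0.084,"tz":0.082,"ax":0,"ay":0,"az":0,"fingers":0.06},{"tx":0.247,"ty":-0.084,"tz":0.082,"ax":0,"ay":0,"az":0,"fingers":0.06},{"tx":0.247,"ty":-0.084,"tz":0.082,"ax":0,"ay":0,"az":0,"fingers":0.06}]'
python3 - <<'E'
from h import *
print("tool d",tool(np.array([.535,.346,.126])-manip.read_state()["eef_pos"]).round(4), Ro.from_quat(manip.read_state()["orientation"]).as_matrix()[:,0])
E
```

```text
t: 4.3
eef_pos: [0.5367, 0.3404, 0.2491]
orientation: [0.856, 0.517, -0.001, 0.0]
force: [0.1, 0.0, 0.0]
finger_gap: 0.706
finger_force: 0.0
tool d [ 0.0043 -0.0041  0.1231] [ 0.46465327  0.88549211 -0.00102622]
```

```bash
python3 -m creep '[{"tx":0,"ty":0,"tz":0.02,"ax":0,"ay":0,"az":0,"fingers":0.06},{"tx":0,"ty":0,"tz":0.04,"ax":0,"ay":0,"az":0,"fingers":0.06},{"tx":0,"ty":0,"tz":0.055,"ax":0,"ay":0,"az":0,"fingers":0.06},{"tx":0,"ty":0,"tz":0.055,"ax":0,"ay":0,"az":0,"fingers":0.06},{"tx":0,"ty":0,"tz":0.055,"ax":0,"ay":0,"az":0,"fingers":0.06}]'
python3 - <<'E'
from h import *
print("tool d",tool(np.array([.535,.346,.126])-manip.read_state()["eef_pos"]).round(4))
E
```

```text
t: 4.8
eef_pos: [0.537, 0.3413, 0.1949]
orientation: [0.856, 0.518, 0.0, 0.0]
force: [0.1, 0.2, 0.8]
finger_gap: 0.701
finger_force: 0.0
tool d [ 0.0032 -0.004   0.0689]
```

```bash
python3 -m creep '[{"tx":0.003,"ty":-0.004,"tz":0.02,"ax":0,"ay":0,"az":0,"fingers":0.06},{"tx":0.003,"ty":-0.004,"tz":0.04,"ax":0,"ay":0,"az":0,"fingers":0.06},{"tx":0.003,"ty":-0.004,"tz":0.06,"ax":0,"ay":0,"az":0,"fingers":0.06},{"tx":0.003,"ty":-0.004,"tz":0.069,"ax":0,"ay":0,"az":0,"fingers":0.06},{"tx":0.003,"ty":-0.004,"tz":0.069,"ax":0,"ay":0,"az":0,"fingers":0.06},{"tx":0.003,"ty":-0.004,"tz":0.069,"ax":0,"ay":0,"az":0,"fingers":0.03},{"tx":0.003,"ty":-0.004,"tz":0.069,"ax":0,"ay":0,"az":0,"fingers":0.01},{"tx":0.003,"ty":-0.004,"tz":0.069,"ax":0,"ay":0,"az":0,"fingers":0.01},{"tx":0.003,"ty":-0.004,"tz":0.069,"ax":0,"ay":0,"az":0,"fingers":0.01},{"tx":0.003,"ty":-0.004,"tz":0.069,"ax":0,"ay":0,"az":0,"fingers":0.01}]' 60
python3 - <<'E'
from h import *
print("tool d",tool(np.array([.535,.346,.126])-manip.read_state()["eef_pos"]).round(4))
E
```

```text
t: 5.8
eef_pos: [0.5354, 0.3466, 0.127]
orientation: [0.855, 0.518, 0.001, 0.0]
force: [-0.3, 0.4, 4.3]
finger_gap: 0.2
finger_force: 59.3
tool d [-0.0007 -0.0001  0.001 ]
```

```bash
python3 -m creep '[{"tx":0,"ty":0,"tz":-0.01,"ax":0,"ay":0,"az":0,"fingers":0.01},{"tx":0,"ty":0,"tz":-0.03,"ax":0,"ay":0,"az":0,"fingers":0.01},{"tx":0,"ty":0,"tz":-0.06,"ax":0,"ay":0,"az":0,"fingers":0.01},{"tx":0,"ty":0,"tz":-0.09,"ax":0,"ay":0,"az":0,"fingers":0.01},{"tx":0,"ty":0,"tz":-0.12,"ax":0,"ay":0,"az":0,"fingers":0.01},{"tx":0,"ty":0,"tz":-0.15,"ax":0,"ay":0,"az":0,"fingers":0.01},{"tx":0,"ty":0,"tz":-0.17,"ax":0,"ay":0,"az":0,"fingers":0.01},{"tx":0,"ty":0,"tz":-0.17,"ax":0,"ay":0,"az":0,"fingers":0.01}]'
python3 - <<'E'
from h import *
m=Ro.from_quat(manip.read_state()["orientation"]).as_matrix()[:,0]
print("tool d",tool(np.array([.536,-.1055,.297])-manip.read_state()["eef_pos"]).round(4),np.degrees(np.arctan2(m[1],m[0])))
E
```

```text
t: 6.6
eef_pos: [0.5356, 0.3468, 0.2994]
orientation: [0.855, 0.518, 0.003, 0.0]
force: [0.4, 0.7, -1.9]
finger_gap: 0.199
finger_force: 58.5
tool d [-0.4006  0.2099  0.0012] 62.391793285889335
```

```bash
python3 -m creep '[{"tx":-0.02,"ty":0.01,"tz":0,"ax":0,"ay":0,"az":0.005,"fingers":0.01},{"tx":-0.06,"ty":0.03,"tz":0,"ax":0,"ay":0,"az":0.01,"fingers":0.01},{"tx":-0.1,"ty":0.05,"tz":0,"ax":0,"ay":0,"az":0.015,"fingers":0.01},{"tx":-0.14,"ty":0.07,"tz":0,"ax":0,"ay":0,"az":0.02,"fingers":0.01},{"tx":-0.18,"ty":0.09,"tz":0,"ax":0,"ay":0,"az":0.025,"fingers":0.01},{"tx":-0.22,"ty":0.11,"tz":0,"ax":0,"ay":0,"az":0.03,"fingers":0.01},{"tx":-0.26,"ty":0.13,"tz":0,"ax":0,"ay":0,"az":0.035,"fingers":0.01},{"tx":-0.29,"ty":0.15,"tz":0,"ax":0,"ay":0,"az":0.04,"fingers":0.01},{"tx":-0.31,"ty":0.16,"tz":0,"ax":0,"ay":0,"az":0.04,"fingers":0.01},{"tx":-0.32,"ty":0.165,"tz":0,"ax":0,"ay":0,"az":0.04,"fingers":0.01}]'
python3 - <<'E'
from h import *
m=Ro.from_quat(manip.read_state()["orientation"]).as_matrix()[:,0]
print("tool d",tool(np.array([.536,-.1055,.297])-manip.read_state()["eef_pos"]).round(4),np.degrees(np.arctan2(m[1],m[0])))
E
```

```text
t: 7.6
eef_pos: [0.5313, -0.0156, 0.293]
orientation: [0.866, 0.5, -0.002, -0.001]
force: [-0.4, 0.6, -2.3]
finger_gap: 0.211
finger_force: 58.6
tool d [-0.0755  0.0491 -0.0041] 59.9476948404758
```

```bash
python3 -m creep '[{"tx":-0.025,"ty":0.015,"tz":0,"ax":0,"ay":0,"az":0,"fingers":0.01},{"tx":-0.05,"ty":0.035,"tz":0,"ax":0,"ay":0,"az":0,"fingers":0.01},{"tx":-0.07,"ty":0.045,"tz":0,"ax":0,"ay":0,"az":0,"fingers":0.01},{"tx":-0.0755,"ty":0.049,"tz":0.0,"ax":0,"ay":0,"az":0,"fingers":0.01},{"tx":-0.0755,"ty":0.049,"tz":0.03,"ax":0,"ay":0,"az":0,"fingers":0.01},{"tx":-0.0755,"ty":0.049,"tz":0.045,"ax":0,"ay":0,"az":0,"fingers":0.01},{"tx":-0.0755,"ty":0.049,"tz":0.045,"ax":0,"ay":0,"az":0,"fingers":0.01}]'
python3 - <<'E'
from h import *
m=Ro.from_quat(manip.read_state()["orientation"]).as_matrix()[:,0]
print("tool d",tool(np.array([.536,-.1055,.2095])-manip.read_state()["eef_pos"]).round(4),np.degrees(np.arctan2(m[1],m[0])))
im,d=manip.snapshot("side");P=cloud("side",d).reshape(-1,3)
cv2.imwrite("pics/s1.png",cv2.resize(im[190:310,240:380],(700,600),interpolation=2))
x,y,z=P.T
D=P[:,:2]-[.584,-.133];a=D@[.5,.866];b=D@[.866,-.5]
k=(abs(a)<.012)&(b<-.005)&(b>-.09)&(z>.11)&(z<.22)
Q=np.c_[a,b,z][k];print((Q[np.argsort(Q[:,2])]*1000).round()[::max(1,len(Q)//50)].tolist())
E
```

```text
t: 8.3
eef_pos: [0.5352, -0.1019, 0.2461]
orientation: [0.865, 0.501, -0.002, -0.003]
force: [-0.8, -0.1, -1.7]
finger_gap: 0.202
finger_force: 58.7
tool d [-0.0027  0.0028  0.0365] 60.14949670056284
[[-0.0, -56.0, 151.0], [0.0, -52.0, 152.0], [-0.0, -61.0, 153.0], [-1.0, -54.0, 153.0], [1.0, -57.0, 153.0], [1.0, -48.0, 153.0], [-0.0, -67.0, 154.0], [-0.0, -50.0, 154.0], [-0.0, -65.0, 154.0], [-1.0, -58.0, 154.0], [1.0, -61.0, 155.0], [-0.0, -72.0, 155.0], [1.0, -68.0, 155.0], [-0.0, -54.0, 155.0], [0.0, -46.0, 155.0], [1.0, -44.0, 155.0], [-0.0, -63.0, 155.0], [1.0, -50.0, 156.0], [5.0, -62.0, 156.0], [2.0, -62.0, 156.0], [0.0, -59.0, 156.0], [4.0, -64.0, 156.0], [2.0, -64.0, 156.0], [1.0, -48.0, 156.0], [-0.0, -52.0, 156.0], [1.0, -57.0, 156.0], [1.0, -74.0, 156.0], [6.0, -67.0, 156.0], [-1.0, -69.0, 156.0], [5.0, -52.0, 156.0], [1.0, -55.0, 157.0], [4.0, -47.0, 157.0], [4.0, -56.0, 157.0], [0.0, -65.0, 157.0], [4.0, -53.0, 157.0], [1.0, -72.0, 157.0], [3.0, -49.0, 157.0], [4.0, -69.0, 157.0], [3.0, -57.0, 157.0], [1.0, -70.0, 158.0], [2.0, -51.0, 158.0], [6.0, -45.0, 158.0], [3.0,
[... 188 characters left out ...]
0.0, -43.0, 160.0], [4.0, -71.0, 160.0], [0.0, -41.0, 160.0], [-1.0, -76.0, 161.0], [1.0, -39.0, 161.0], [-0.0, -74.0, 161.0], [1.0, -79.0, 161.0], [3.0, -73.0, 161.0], [1.0, -44.0, 161.0], [1.0, -77.0, 162.0], [-0.0, -72.0, 162.0], [4.0, -43.0, 162.0], [3.0, -36.0, 163.0], [4.0, -40.0, 163.0], [1.0, -42.0, 163.0], [1.0, -40.0, 163.0], [-1.0, -37.0, 164.0], [-0.0, -35.0, 164.0], [3.0, -38.0, 165.0], [-0.0, -74.0, 165.0], [2.0, -77.0, 165.0], [2.0, -73.0, 165.0], [1.0, -79.0, 165.0], [2.0, -74.0, 166.0], [-0.0, -37.0, 166.0], [5.0, -36.0, 167.0], [0.0, -33.0, 167.0], [2.0, -34.0, 168.0], [0.0, -80.0, 169.0], [1.0, -35.0, 169.0], [-1.0, -78.0, 171.0], [-0.0, -81.0, 219.0], [2.0, -82.0, 220.0]]
```

View pics/s1.png

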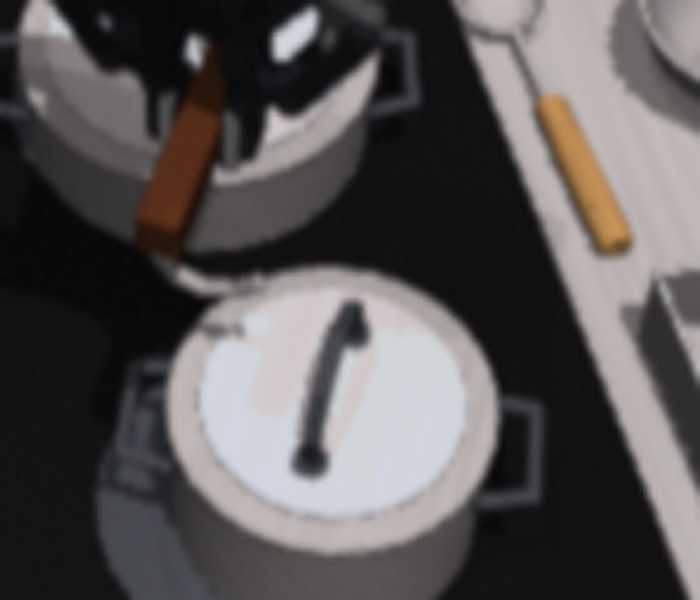

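```bash
python3 -m creep '[{"tx":-0.0025,"ty":0,"tz":0.01,"ax":0,"ay":0,"az":0,"fingers":0.01},{"tx":-0.0025,"ty":0,"tz":0.02,"ax":0,"ay":0,"az":0,"fingers":0.01},{"tx":-0.0025,"ty":0,"tz":0.03,"ax":0,"ay":0,"az":0,"fingers":0.01},{"tx":-0.0025,"ty":0,"tz":0.0365,"ax":0,"ay":0,"az":0,"fingers":0.01},{"tx":-0.0025,"ty":0,"tz":0.0365,"ax":0,"ay":0,"az":0,"fingers":0.01},{"tx":-0.0025,"ty":0.0,"tz":0.0365,"ax":0,"ay":0,"az":0,"fingers":0.01}]'
python3 - <<'E'
from h import *
print("tool d",tool(np.array([.584,-.133,.2095])-manip.read_state()["eef_pos"]).round(4))
E
```

```text
t: 8.95
eef_pos: [0.536, -0.1059, 0.2138]
orientation: [0.866, 0.501, -0.0, -0.0]
force: [0.9, 0.3, -1.4]
finger_gap: 0.201
finger_force: 58.7
tool d [0.0004 0.0551 0.0042]
```

```bash
python3 -m creep '[{"tx":0,"ty":0,"tz":0.003,"ax":0,"ay":0,"az":0,"fingers":0.01},{"tx":0,"ty":0.008,"tz":0.004,"ax":0,"ay":0,"az":0,"fingers":0.01},{"tx":0,"ty":0.016,"tz":0.004,"ax":0,"ay":0,"az":0,"fingers":0.01},{"tx":0,"ty":0.024,"tz":0.004,"ax":0,"ay":0,"az":0,"fingers":0.01},{"tx":0,"ty":0.032,"tz":0.004,"ax":0,"ay":0,"az":0,"fingers":0.01},{"tx":0,"ty":0.04,"tz":0.004,"ax":0,"ay":0,"az":0,"fingers":0.01},{"tx":0,"ty":0.048,"tz":0.004,"ax":0,"ay":0,"az":0,"fingers":0.01},{"tx":0,"ty":0.055,"tz":0.004,"ax":0,"ay":0,"az":0,"fingers":0.01},{"tx":0,"ty":0.055,"tz":0.004,"ax":0,"ay":0,"az":0,"fingers":0.01}]'
python3 - <<'E'
from h import *
print("tool d",tool(np.array([.584,-.133,.2095])-manip.read_state()["eef_pos"]).round(4))
im,d=manip.snapshot("side")
cv2.imwrite("pics/s2.png",cv2.resize(im[200:320,240:380],(700,600),interpolation=2))
E
```

```text
t: 9.85
eef_pos: [0.5844, -0.1338, 0.2098]
orientation: [0.866, 0.501, 0.0, 0.0]
force: [0.4, 0.6, -1.1]
finger_gap: 0.2
finger_force: 58.8
tool d [ 0.0005 -0.0007  0.0003]
```

View pics/s2.png

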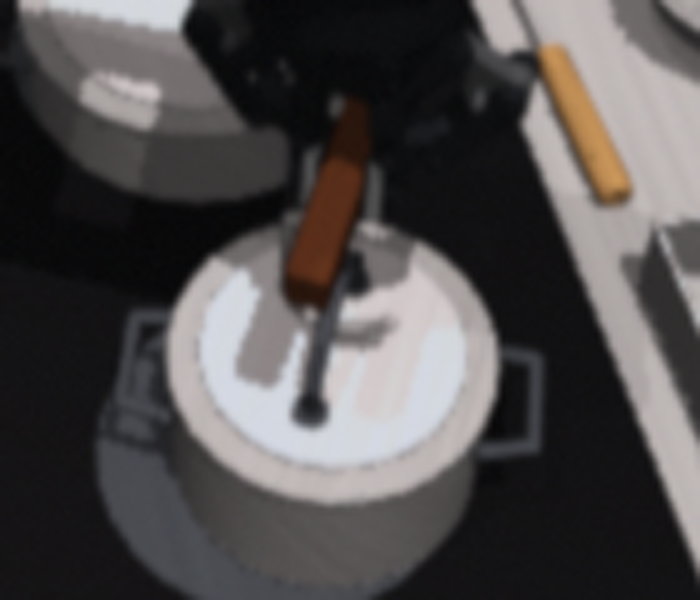

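The picture shows the hook passed under the loop (tip at about (380,325), right of the loop). Lifting.

```bash
python3 -m creep '[{"tx":0,"ty":0,"tz":-0.007,"ax":0,"ay":0,"az":0,"fingers":0.01},{"tx":0,"ty":0,"tz":-0.014,"ax":0,"ay":0,"az":0,"fingers":0.01},{"tx":0,"ty":0,"tz":-0.019,"ax":0,"ay":0,"az":0,"fingers":0.01},{"tx":0,"ty":0,"tz":-0.022,"ax":0,"ay":0,"az":0,"fingers":0.01},{"tx":0,"ty":0,"tz":-0.025,"ax":0,"ay":0,"az":0,"fingers":0.01},{"tx":0,"ty":0,"tz":-0.028,"ax":0,"ay":0,"az":0,"fingers":0.01},{"tx":0,"ty":0,"tz":-0.032,"ax":0,"ay":0,"az":0,"fingers":0.01},{"tx":0,"ty":0,"tz":-0.038,"ax":0,"ay":0,"az":0,"fingers":0.01},{"tx":0,"ty":0,"tz":-0.045,"ax":0,"ay":0,"az":0,"fingers":0.01},{"tx":0,"ty":0,"tz":-0.052,"ax":0,"ay":0,"az":0,"fingers":0.01}]' 80
python3 -m creep '[{"tx":0,"ty":0,"tz":-0.008,"ax":0,"ay":0,"az":0,"fingers":0.01},{"tx":0,"ty":0,"tz":-0.016,"ax":0,"ay":0,"az":0,"fingers":0.01},{"tx":0,"ty":0,"tz":-0.023,"ax":0,"ay":0,"az":0,"fingers":0.01},{"tx":0,"ty":0,"tz":-0.028,"ax":0,"ay":0,"az":0,"fingers":0.01},{"tx":0,"ty":0,"tz":-0.03,"ax":0,"ay":0,"az":0,"fingers":0.01},{"tx":0,"ty":0,"tz":-0.03,"ax":0,"ay":0,"az":0,"fingers":0.01},{"tx":0,"ty":0,"tz":-0.03,"ax":0,"ay":0,"az":0,"fingers":0.01},{"tx":0,"ty":0,"tz":-0.03,"ax":0,"ay":0,"az":0,"fingers":0.01}]'
python3 - <<'E'
from h import *
print("tool d",tool(np.array([.486,-.3455,.26])-manip.read_state()["eef_pos"]).round(4))
im,d=manip.snapshot("side");P=cloud("side",d)
for r in manip.cut_out("side","lid")[:1]:
    Q=P[r["region"]&(d>0)];print(r["p"],np.percentile(Q,[2,50,98],0).round(3))
cv2.imwrite("pics/s3.png",cv2.resize(im[190:330,230:390],(685,600),interpolation=2))
E
```

```text
t: 10.9
eef_pos: [0.5837, -0.1333, 0.2626]
orientation: [0.866, 0.501, 0.0, 0.0]
force: [1.1, -0.7, -4.8]
finger_gap: 0.195
finger_force: 81.8
t: 11.7
eef_pos: [0.5834, -0.1332, 0.2912]
orientation: [0.866, 0.501, -0.0, -0.0]
force: [0.1, 0.2, -4.8]
finger_gap: 0.199
finger_force: 81.9
tool d [-0.2326  0.0215  0.0312]
0.75 [[ 0.519 -0.199  0.152]
 [ 0.578 -0.144  0.158]
 [ 0.648 -0.073  0.203]]
```

View pics/s3.png

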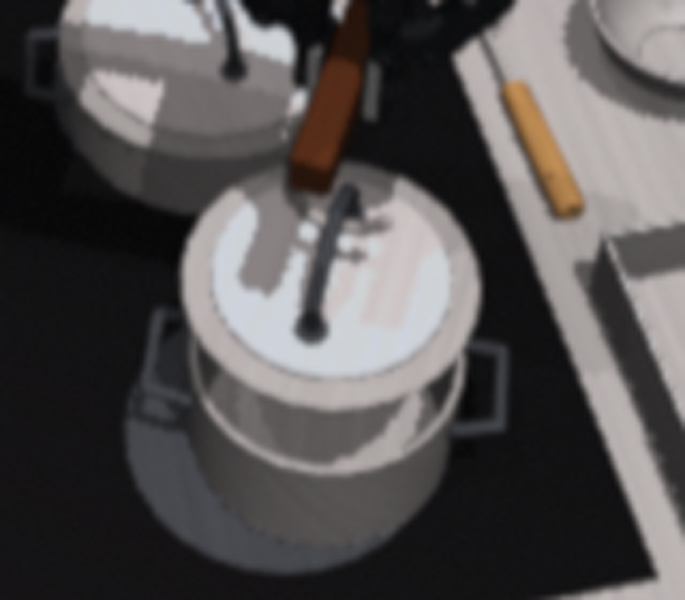

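Lid hangs level above the open pot. Carry it to the trivet.

```bash
python3 -m creep '[{"tx":-0.003,"ty":0,"tz":0,"ax":0,"ay":0,"az":0,"fingers":0.01},{"tx":-0.009,"ty":0.001,"tz":0,"ax":0,"ay":0,"az":0,"fingers":0.01},{"tx":-0.018,"ty":0.002,"tz":0,"ax":0,"ay":0,"az":0,"fingers":0.01},{"tx":-0.03,"ty":0.003,"tz":0,"ax":0,"ay":0,"az":0,"fingers":0.01},{"tx":-0.043,"ty":0.004,"tz":0,"ax":0,"ay":0,"az":0,"fingers":0.01},{"tx":-0.056,"ty":0.005,"tz":0,"ax":0,"ay":0,"az":0,"fingers":0.01},{"tx":-0.069,"ty":0.006,"tz":0,"ax":0,"ay":0,"az":0,"fingers":0.01},{"tx":-0.082,"ty":0.007,"tz":0,"ax":0,"ay":0,"az":0,"fingers":0.01},{"tx":-0.095,"ty":0.008,"tz":0,"ax":0,"ay":0,"az":0,"fingers":0.01},{"tx":-0.108,"ty":0.009,"tz":0,"ax":0,"ay":0,"az":0,"fingers":0.01}]'
python3 -m creep '[{"tx":-0.013,"ty":0.001,"tz":0,"ax":0,"ay":0,"az":0,"fingers":0.01},{"tx":-0.026,"ty":0.002,"tz":0,"ax":0,"ay":0,"az":0,"fingers":0.01},{"tx":-0.039,"ty":0.004,"tz":0,"ax":0,"ay":0,"az":0,"fingers":0.01},{"tx":-0.052,"ty":0.005,"tz":0,"ax":0,"ay":0,"az":0,"fingers":0.01},{"tx":-0.065,"ty":0.006,"tz":0,"ax":0,"ay":0,"az":0,"fingers":0.01},{"tx":-0.078,"ty":0.007,"tz":0,"ax":0,"ay":0,"az":0,"fingers":0.01},{"tx":-0.091,"ty":0.008,"tz":0,"ax":0,"ay":0,"az":0,"fingers":0.01},{"tx":-0.102,"ty":0.01,"tz":0,"ax":0,"ay":0,"az":0,"fingers":0.01},{"tx":-0.111,"ty":0.011,"tz":0,"ax":0,"ay":0,"az":0,"fingers":0.01},{"tx":-0.118,"ty":0.012,"tz":0,"ax":0,"ay":0,"az":0,"fingers":0.01}]'
python3 - <<'E'
from h import *
print("tool d",tool(np.array([.486,-.3455,.1605])-manip.read_state()["eef_pos"]).round(4))
E
```

```text
t: 12.8
eef_pos: [0.5371, -0.2325, 0.2918]
orientation: [0.866, 0.501, -0.0, 0.0]
force: [0.0, 0.5, -4.4]
finger_gap: 0.195
finger_force: 81.9
t: 13.8
eef_pos: [0.4888, -0.3405, 0.2918]
orientation: [0.866, 0.501, 0.0, 0.0]
force: [1.0, 0.4, -4.2]
finger_gap: 0.198
finger_force: 81.9
tool d [-0.0058  0.      0.1313]
```

Descend 0.1 and check the lid against the trivet.

```bash
python3 -m creep '[{"tx":-0.003,"ty":0,"tz":0.004,"ax":0,"ay":0,"az":0,"fingers":0.01},{"tx":-0.005,"ty":0,"tz":0.014,"ax":0,"ay":0,"az":0,"fingers":0.01},{"tx":-0.006,"ty":0,"tz":0.026,"ax":0,"ay":0,"az":0,"fingers":0.01},{"tx":-0.006,"ty":0,"tz":0.04,"ax":0,"ay":0,"az":0,"fingers":0.01},{"tx":-0.006,"ty":0,"tz":0.054,"ax":0,"ay":0,"az":0,"fingers":0.01},{"tx":-0.006,"ty":0,"tz":0.068,"ax":0,"ay":0,"az":0,"fingers":0.01},{"tx":-0.006,"ty":0,"tz":0.08,"ax":0,"ay":0,"az":0,"fingers":0.01},{"tx":-0.006,"ty":0,"tz":0.09,"ax":0,"ay":0,"az":0,"fingers":0.01},{"tx":-0.006,"ty":0,"tz":0.097,"ax":0,"ay":0,"az":0,"fingers":0.01},{"tx":-0.006,"ty":0,"tz":0.1,"ax":0,"ay":0,"az":0,"fingers":0.01}]'
python3 - <<'E'
from h import *
print("tool d",tool(np.array([.486,-.3455,.1605])-manip.read_state()["eef_pos"]).round(4))
for c in("top","side"):
    im,d=manip.snapshot(c);P=cloud(c,d)
    for r in manip.cut_out(c,"lid")[:1]:
        Q=P[r["region"]&(d>0)];print(c,r["p"],np.percentile(Q,[2,50,98],0).round(3).tolist())
        R=Q[(Q[:,2]<.075)&(Q[:,2]>.045)];print(len(R),cv2.minEnclosingCircle(R[:,:2].astype(np.float32)))
    if c=="side": cv2.imwrite("pics/s4.png",cv2.resize(im[280:420,210:370],(685,600),interpolation=2))
E
```

```text
t: 14.8
eef_pos: [0.486, -0.3446, 0.1908]
orientation: [0.866, 0.501, -0.0, -0.001]
force: [-0.0, -0.2, -5.7]
finger_gap: 0.195
finger_force: 81.9
tool d [-0.0008  0.0005  0.0303]
top 0.76 [[0.426, -0.389, 0.05], [0.494, -0.319, 0.058], [0.552, -0.277, 0.104]]
1432 ((0.48741433024406433, -0.34142014384269714), 0.07103191316127777)
side 0.81 [[0.421, -0.405, 0.052], [0.485, -0.36, 0.058], [0.551, -0.288, 0.1]]
3415 ((0.48611384630203247, -0.3444318175315857), 0.0718359723687172)
```

View pics/s4.png

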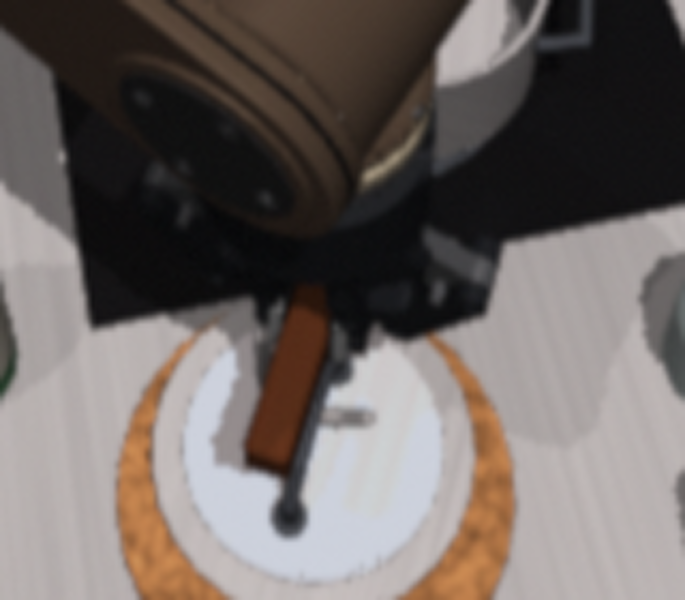

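Lid (centre about (315,440)) sits centrally over the cork. Lower gently and on by 20 mm to free the hook.

```bash
python3 -m creep '[{"tx":0,"ty":0,"tz":0.005,"ax":0,"ay":0,"az":0,"fingers":0.01},{"tx":0,"ty":0,"tz":0.01,"ax":0,"ay":0,"az":0,"fingers":0.01},{"tx":0,"ty":0,"tz":0.015,"ax":0,"ay":0,"az":0,"fingers":0.01},{"tx":0,"ty":0,"tz":0.019,"ax":0,"ay":0,"az":0,"fingers":0.01},{"tx":0,"ty":0,"tz":0.022,"ax":0,"ay":0,"az":0,"fingers":0.01},{"tx":0,"ty":0,"tz":0.025,"ax":0,"ay":0,"az":0,"fingers":0.01},{"tx":0,"ty":0,"tz":0.028,"ax":0,"ay":0,"az":0,"fingers":0.01},{"tx":0,"ty":0,"tz":0.031,"ax":0,"ay":0,"az":0,"fingers":0.01},{"tx":0,"ty":0,"tz":0.034,"ax":0,"ay":0,"az":0,"fingers":0.01},{"tx":0,"ty":0,"tz":0.037,"ax":0,"ay":0,"az":0,"fingers":0.01}]'
python3 -m creep '[{"tx":0,"ty":0,"tz":0.005,"ax":0,"ay":0,"az":0,"fingers":0.01},{"tx":0,"ty":0,"tz":0.009,"ax":0,"ay":0,"az":0,"fingers":0.01},{"tx":0,"ty":0,"tz":0.012,"ax":0,"ay":0,"az":0,"fingers":0.01},{"tx":0,"ty":0,"tz":0.013,"ax":0,"ay":0,"az":0,"fingers":0.01},{"tx":0,"ty":0,"tz":0.013,"ax":0,"ay":0,"az":0,"fingers":0.01},{"tx":0,"ty":0,"tz":0.013,"ax":0,"ay":0,"az":0,"fingers":0.01},{"tx":0,"ty":0,"tz":0.013,"ax":0,"ay":0,"az":0,"fingers":0.01}]'
python3 - <<'E'
from h import *
im,d=manip.snapshot("side");P=cloud("side",d)
Q=P[manip.cut_out("side","lid")[0]["region"]&(d>0)];print(np.percentile(Q,[2,50,98],0).round(3).tolist())
R=Q[(Q[:,2]<.045)&(Q[:,2]>.012)];print(len(R),cv2.minEnclosingCircle(R[:,:2].astype(np.float32)))
cv2.imwrite("pics/s5.png",cv2.resize(im[280:420,210:370],(685,600),interpolation=2))
E
```

```text
t: 16.0
eef_pos: [0.4867, -0.3454, 0.1556]
orientation: [0.866, 0.501, 0.0, 0.001]
force: [-0.5, 0.0, -2.0]
finger_gap: 0.195
finger_force: 82.4
t: 16.7
eef_pos: [0.4863, -0.345, 0.1421]
orientation: [0.866, 0.501, 0.0, 0.0]
force: [0.1, 0.2, -1.2]
finger_gap: 0.2
finger_force: 82.4
[[0.421, -0.4, 0.021], [0.484, -0.359, 0.026], [0.551, -0.291, 0.043]]
2868 ((0.4866226613521576, -0.34453284740448), 0.07171891629695892)
```

View pics/s5.png

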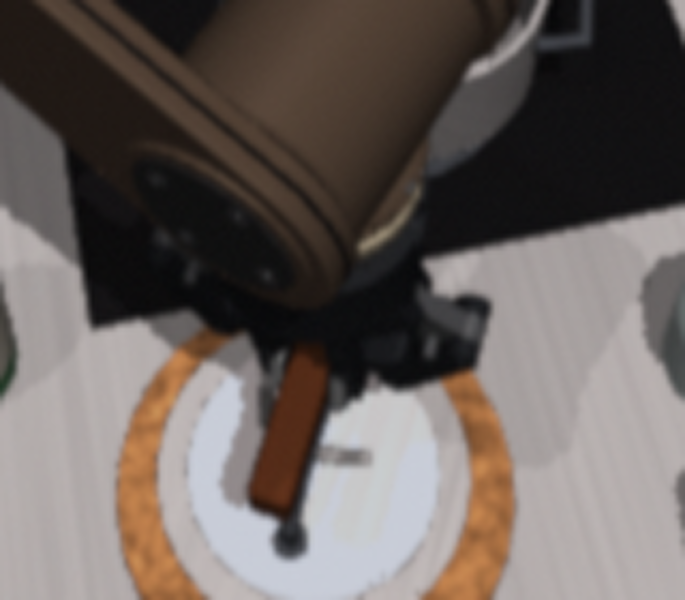

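Lid lies flat and centred; withdraw the hook along -tool y, then up.

```bash
python3 -m creep '[{"tx":0,"ty":-0.006,"tz":0,"ax":0,"ay":0,"az":0,"fingers":0.01},{"tx":0,"ty":-0.014,"tz":0,"ax":0,"ay":0,"az":0,"fingers":0.01},{"tx":0,"ty":-0.022,"tz":0,"ax":0,"ay":0,"az":0,"fingers":0.01},{"tx":0,"ty":-0.03,"tz":0,"ax":0,"ay":0,"az":0,"fingers":0.01},{"tx":0,"ty":-0.038,"tz":0,"ax":0,"ay":0,"az":0,"fingers":0.01},{"tx":0,"ty":-0.046,"tz":0,"ax":0,"ay":0,"az":0,"fingers":0.01},{"tx":0,"ty":-0.052,"tz":0,"ax":0,"ay":0,"az":0,"fingers":0.01},{"tx":0,"ty":-0.052,"tz":0,"ax":0,"ay":0,"az":0,"fingers":0.01},{"tx":0,"ty":-0.052,"tz":0,"ax":0,"ay":0,"az":0,"fingers":0.01}]'
python3 -m creep '[{"tx":0,"ty":0,"tz":-0.02,"ax":0,"ay":0,"az":0,"fingers":0.01},{"tx":0,"ty":0,"tz":-0.05,"ax":0,"ay":0,"az":0,"fingers":0.01},{"tx":0,"ty":0,"tz":-0.08,"ax":0,"ay":0,"az":0,"fingers":0.01},{"tx":0,"ty":0,"tz":-0.11,"ax":0,"ay":0,"az":0,"fingers":0.01},{"tx":0,"ty":0,"tz":-0.14,"ax":0,"ay":0,"az":0,"fingers":0.01},{"tx":0,"ty":0,"tz":-0.165,"ax":0,"ay":0,"az":0,"fingers":0.01},{"tx":0,"ty":0,"tz":-0.165,"ax":0,"ay":0,"az":0,"fingers":0.01}]'
python3 - <<'E'
from h import *
im,d=manip.snapshot("side");P=cloud("side",d)
Q=P[manip.cut_out("side","lid")[0]["region"]&(d>0)];print(np.percentile(Q,[2,50,98],0).round(3).tolist())
R=Q[(Q[:,2]<.045)&(Q[:,2]>.012)];print(len(R),cv2.minEnclosingCircle(R[:,:2].astype(np.float32)))
print("tool d",tool(np.array([.5354,.3466,.30])-manip.read_state()["eef_pos"]).round(4))
E
```

```text
t: 17.7
eef_pos: [0.4411, -0.319, 0.142]
orientation: [0.866, 0.501, 0.0, 0.0]
force: [0.6, 0.4, -2.0]
finger_gap: 0.199
finger_force: 82.4
t: 18.4
eef_pos: [0.4428, -0.3205, 0.312]
orientation: [0.866, 0.501, 0.001, 0.005]
force: [0.3, -0.7, -1.2]
finger_gap: 0.199
finger_force: 82.4
[[0.422, -0.399, 0.02], [0.487, -0.345, 0.026], [0.551, -0.279, 0.069]]
3824 ((0.48831382393836975, -0.340304970741272), 0.07444959133863449)
tool d [ 0.6239 -0.2502  0.0063]
```

```bash
python3 -m creep '[{"tx":0.03,"ty":-0.012,"tz":0,"ax":0,"ay":0,"az":-0.005,"fingers":0.01},{"tx":0.07,"ty":-0.028,"tz":0,"ax":0,"ay":0,"az":-0.01,"fingers":0.01},{"tx":0.11,"ty":-0.044,"tz":0,"ax":0,"ay":0,"az":-0.015,"fingers":0.01},{"tx":0.15,"ty":-0.06,"tz":0,"ax":0,"ay":0,"az":-0.02,"fingers":0.01},{"tx":0.19,"ty":-0.076,"tz":0,"ax":0,"ay":0,"az":-0.025,"fingers":0.01},{"tx":0.23,"ty":-0.092,"tz":0,"ax":0,"ay":0,"az":-0.03,"fingers":0.01},{"tx":0.27,"ty":-0.108,"tz":0,"ax":0,"ay":0,"az":-0.035,"fingers":0.01},{"tx":0.31,"ty":-0.124,"tz":0,"ax":0,"ay":0,"az":-0.042,"fingers":0.01},{"tx":0.35,"ty":-0.14,"tz":0,"ax":0,"ay":0,"az":-0.042,"fingers":0.01},{"tx":0.38,"ty":-0.152,"tz":0,"ax":0,"ay":0,"az":-0.042,"fingers":0.01}]'
python3 - <<'E'
from h import *
m=Ro.from_quat(manip.read_state()["orientation"]).as_matrix()[:,0]
print("tool d",tool(np.array([.5354,.3466,.30])-manip.read_state()["eef_pos"]).round(4),np.degrees(np.arctan2(m[1],m[0])))
E
```

```text
t: 19.5
eef_pos: [0.4977, 0.0887, 0.3038]
orientation: [0.855, 0.519, -0.002, -0.001]
force: [0.2, 0.3, -2.1]
finger_gap: 0.196
finger_force: 82.4
tool d [ 0.2463 -0.0853  0.0038] 62.57976216100571
```

```bash
python3 -m creep '[{"tx":0.035,"ty":-0.012,"tz":0,"ax":0,"ay":0,"az":0,"fingers":0.01},{"tx":0.07,"ty":-0.024,"tz":0,"ax":0,"ay":0,"az":0,"fingers":0.01},{"tx":0.105,"ty":-0.036,"tz":0,"ax":0,"ay":0,"az":0,"fingers":0.01},{"tx":0.14,"ty":-0.048,"tz":0,"ax":0,"ay":0,"az":0,"fingers":0.01},{"tx":0.175,"ty":-0.06,"tz":0,"ax":0,"ay":0,"az":0,"fingers":0.01},{"tx":0.205,"ty":-0.071,"tz":0,"ax":0,"ay":0,"az":0,"fingers":0.01},{"tx":0.23,"ty":-0.08,"tz":0,"ax":0,"ay":0,"az":0,"fingers":0.01},{"tx":0.246,"ty":-0.085,"tz":0.0,"ax":0,"ay":0,"az":0,"fingers":0.01},{"tx":0.246,"ty":-0.085,"tz":0,"ax":0,"ay":0,"az":0,"fingers":0.01},{"tx":0.246,"ty":-0.085,"tz":0,"ax":0,"ay":0,"az":0,"fingers":0.01}]'
python3 - <<'E'
from h import *
m=Ro.from_quat(manip.read_state()["orientation"]).as_matrix()[:,0]
print("tool d",tool(np.array([.5354,.3466,.127])-manip.read_state()["eef_pos"]).round(4),np.degrees(np.arctan2(m[1],m[0])))
E
```

```text
t: 20.5
eef_pos: [0.5367, 0.3431, 0.3052]
orientation: [0.855, 0.519, -0.001, 0.0]
force: [-0.1, 0.9, -1.3]
finger_gap: 0.196
finger_force: 82.4
tool d [ 0.003  -0.0025  0.1782] 62.50875262307064
```

```bash
python3 -m creep '[{"tx":0.003,"ty":-0.002,"tz":0.02,"ax":0,"ay":0,"az":0,"fingers":0.01},{"tx":0.003,"ty":-0.002,"tz":0.04,"ax":0,"ay":0,"az":0,"fingers":0.01},{"tx":0.003,"ty":-0.002,"tz":0.06,"ax":0,"ay":0,"az":0,"fingers":0.01},{"tx":0.003,"ty":-0.002,"tz":0.08,"ax":0,"ay":0,"az":0,"fingers":0.01},{"tx":0.003,"ty":-0.002,"tz":0.1,"ax":0,"ay":0,"az":0,"fingers":0.01},{"tx":0.003,"ty":-0.002,"tz":0.12,"ax":0,"ay":0,"az":0,"fingers":0.01},{"tx":0.003,"ty":-0.002,"tz":0.135,"ax":0,"ay":0,"az":0,"fingers":0.01},{"tx":0.003,"ty":-0.002,"tz":0.14,"ax":0,"ay":0,"az":0,"fingers":0.01},{"tx":0.003,"ty":-0.002,"tz":0.14,"ax":0,"ay":0,"az":0,"fingers":0.01},{"tx":0.003,"ty":-0.002,"tz":0.14,"ax":0,"ay":0,"az":0,"fingers":0.01}]'
python3 - <<'E'
from h import *
m=Ro.from_quat(manip.read_state()["orientation"]).as_matrix()[:,0]
print("tool d",tool(np.array([.5354,.3466,.127])-manip.read_state()["eef_pos"]).round(4),np.degrees(np.arctan2(m[1],m[0])))
im,d=manip.snapshot("side");cv2.imwrite("pics/s6.png",cv2.resize(im[80:200,180:320],(700,600),interpolation=2))
E
```

```text
t: 21.5
eef_pos: [0.5373, 0.3473, 0.168]
orientation: [0.855, 0.519, 0.001, 0.0]
force: [0.5, -0.5, -1.6]
finger_gap: 0.198
finger_force: 82.4
tool d [-0.0016 -0.0014  0.041 ] 62.47909674377752
```

View pics/s6.png

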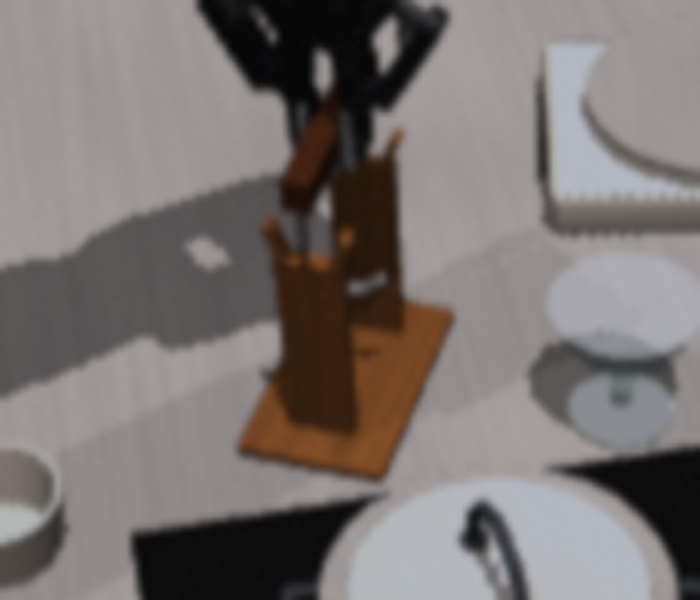

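The bar (310,165) stands above the notches (310,245), lined up. Lower into them.

```bash
python3 -m creep '[{"tx":-0.001,"ty":-0.001,"tz":0.01,"ax":0,"ay":0,"az":0,"fingers":0.01},{"tx":-0.001,"ty":-0.001,"tz":0.02,"ax":0,"ay":0,"az":0,"fingers":0.01},{"tx":-0.001,"ty":-0.001,"tz":0.028,"ax":0,"ay":0,"az":0,"fingers":0.01},{"tx":-0.001,"ty":-0.001,"tz":0.034,"ax":0,"ay":0,"az":0,"fingers":0.01},{"tx":-0.001,"ty":-0.001,"tz":0.038,"ax":0,"ay":0,"az":0,"fingers":0.01},{"tx":-0.001,"ty":-0.001,"tz":0.041,"ax":0,"ay":0,"az":0,"fingers":0.01},{"tx":-0.001,"ty":-0.001,"tz":0.041,"ax":0,"ay":0,"az":0,"fingers":0.01},{"tx":-0.001,"ty":-0.001,"tz":0.041,"ax":0,"ay":0,"az":0,"fingers":0.01}]'
```

```text
t: 22.35
eef_pos: [0.5356, 0.3471, 0.1272]
orientation: [0.855, 0.519, 0.0, 0.0]
force: [-2.9, -1.2, 5.5]
finger_gap: 0.193
finger_force: 83.1
```

Seated (upward contact force). Release and rise.

```bash
python3 -m creep '[{"tx":0,"ty":0,"tz":0,"ax":0,"ay":0,"az":0,"fingers":0.03},{"tx":0,"ty":0,"tz":0,"ax":0,"ay":0,"az":0,"fingers":0.06},{"tx":0,"ty":0,"tz":0,"ax":0,"ay":0,"az":0,"fingers":0.06},{"tx":0,"ty":0,"tz":0,"ax":0,"ay":0,"az":0,"fingers":0.06},{"tx":0,"ty":0,"tz":-0.01,"ax":0,"ay":0,"az":0,"fingers":0.06},{"tx":0,"ty":0,"tz":-0.03,"ax":0,"ay":0,"az":0,"fingers":0.06},{"tx":0,"ty":0,"tz":-0.07,"ax":0,"ay":0,"az":0,"fingers":0.06},{"tx":0,"ty":0,"tz":-0.11,"ax":0,"ay":0,"az":0,"fingers":0.06},{"tx":0,"ty":0,"tz":-0.15,"ax":0,"ay":0,"az":0,"fingers":0.06},{"tx":0,"ty":0,"tz":-0.15,"ax":0,"ay":0,"az":0,"fingers":0.06}]'
python3 - <<'E'
from h import *
im,d=manip.snapshot("side");cv2.imwrite("pics/s7.png",im);P=cloud("side",d).reshape(-1,3);x,y,z=P.T
B=P[(x>.45)&(x<.62)&(y>.25)&(y<.45)&(z>.145)&(z<.18)];r=cv2.minAreaRect(B[:,:2].astype(np.float32)*1000);print(r,np.percentile(B[:,2],[50,99]))
for n in("lid","pot"):
    for k in manip.cut_out("side",n)[:1]:
        Q=P.reshape(420,560,3)[k["region"]&(d>0)];print(n,np.percentile(Q,[2,50,98],0).round(3).tolist())
E
```

```text
t: 23.35
eef_pos: [0.5383, 0.3483, 0.2856]
orientation: [0.855, 0.519, 0.008, 0.001]
force: [-0.3, 0.6, 1.2]
finger_gap: 0.704
finger_force: 0.0
((536.178955078125, 345.9808349609375), (124.869384765625, 49.66010665893555), 62.123958587646484) [0.15497564 0.15905513]
lid [[0.422, -0.399, 0.021], [0.487, -0.346, 0.026], [0.551, -0.281, 0.069]]
pot [[0.515, -0.202, 0.007], [0.588, -0.119, 0.037], [0.667, -0.067, 0.091]]
```

View pics/s7.png

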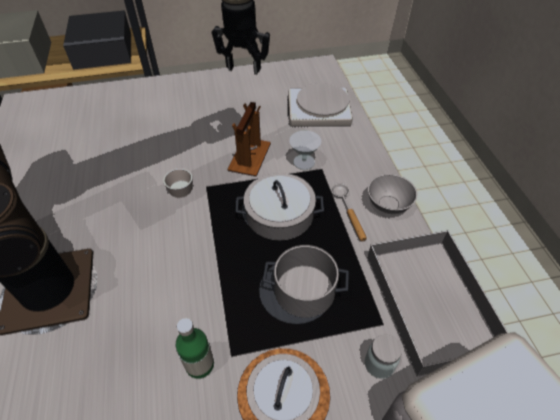

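The picture shows the lifter back in its rest (248,120), the lid centred on the cork (283,390), and the pot (305,283) and other things in place.

```bash
python3 -c "
from station import manip
print(manip.hand_in())"
```

```text
the job is handed in; nothing more can be done
None
```

The job is handed in: at the last look the lid lay flat and centred on the cork trivet, the lifter hung in its rest's notches, and the pot and the other things stood where they were; no verdict was returned.

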